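# Lever open the slope-lidded tip box with the palette knife

### The arm

A 7-joint arm with a two-finger parallel gripper is mounted at the origin on the work surface. World frame = base frame: x ahead of the robot, y to its left, z up, the work surface at z = 0. Lengths are in m, angles in degrees, forces in N, time in s.
With the tool pointing down it reaches from about 0.425 to 0.875 m from the base axis. Payload 4.7 kg.
Tool frame: the origin (TCP) lies at the very end of the fingers, on their centre line; the grasp point (between the pads) lies 19 mm behind it; z points along the fingers, y is the direction in which the jaws open and shut (so a half turn about z gives the same grasp; the last joint's range is limited). The gripper opens to 87 mm and grips with 3 to 60 N. Pads are 19 mm wide; open, the fingers measure 117 mm over their backs; the gripper's body (75 mm by 190 mm) begins 51 mm behind the grasp point.
Start: joints at [69.563, 18.392, -4.016, 83.108, 1.295, 78.541, -3.26], TCP at [0.236, -0.606, 0.223] pointing down, gripper open.
Joint ranges: [-163.93, 163.93], [-17.29, 119.83], [-79.2, 71.16], [3.27, 140.29], [-89.18, 269.18], [5.43, 117.66], [-154.24, 154.24]. Speed limits (degrees/s): [147.25, 147.25, 180, 180, 180, 180, 180].

### API

Orientations are given as [roll, pitch, yaw] about the fixed x, y, z axes, in that order (R = Rz(yaw) Ry(pitch) Rx(roll)).
In Python, from cell import monitor, imaging, ticket, spot_in, pinpoint gives the robot as it stands.
- The arm moves only by the tool servo_tool, never from a script. Its argument "targets" is a list of rows, each a list of 5 numbers: the opening in per cent of the stroke, from 0 (shut) to 100 (fully open), then the shift along the tool's x, y, z in m, then the turn about the tool's z in rad. In form: [[grip, dx, dy, dz, turn], ...]. A call has 1 to 5 rows; each row is the pose to reach, as a shift and turn from the pose commanded when the call began, along the tool's axes at that moment; what a row does not reach only later rows make up. A row lasts 1/8 s, in which the tool goes at most 62.5 mm and 10.7 degrees, less where a joint would pass 70% of its speed; a pose out of reach is approached as far as the arm can. A call with a gripper value outside its range is refused whole. The fingers move at their own pace and stop on an object; "grip_force" is the grip in N (left out, the last holds). Time passes only in rows, so rows that repeat a pose let the fingers close. It gives the time, the measured TCP pose, the force and the opening at its end, in the units of the state.
- monitor.get_obs(): the state, without advancing time (a new reading comes with each control period).
- imaging.read_camera(name): name is "scene" or "top"; returns a dict with "frame" (384x512x3 uint8, blue, green, red), "depth" (384x512 float32, m along the optical axis (not along the pixel's ray), 0 where there is no reading), "K" (3x3 intrinsics, pixels), "world_from_camera" (4x4, takes a point from camera to world coordinates). Camera axes: x right, y down, z forward; pixel columns grow to the right and rows downward; lengths in m; the calibration is good to about 2 mm. A picture is of the moment at which its call begins.
- ticket.sign_off(): hands the job in, once; it reports no verdict.
Trained networks look in the newest picture that a camera, given by its name, has taken for a name from the list of things; names that differ only in an ending like _2 or _b are one class to them, and where a whole thing is asked for, a point or a joint stands for the part that bears it (a point fixed in the world has none). Each returns a list of dicts, best first, with "confidence" (0 to 1); they miss things now and then, are a little off and sometimes report something else, mostly with a low value. They report only what shows in the picture. A call takes as long as a camera call. They do not tell look-alikes from the thing itself.
- spot_in(camera, label): "at" ([column, row] in pixels, amid what is visible of it).
- pinpoint(camera, label): "at" ([column, row] in pixels: a listed point, or the origin of a listed thing).
The state is a dict: "time_s": time; "qpos": joint angles; "joint_velocities": joint speeds; "effort": joint torques, N m; "tool_pos": TCP position; "tool_rot": TCP orientation; "force": force on the tool from outside, world axes, zero at the start; "wrist_torque": the same for the moment, N m; "grip_width": finger opening in m.
Only numpy, scipy, OpenCV 4.12 (cv2) and the standard library are available. Lean on these libraries where they do the work, as an engineer would, in place of code of your own. Each camera call takes 0.05 s, during which the arm holds its last target.

### The job

The wooden tip box with the sloping lid has no knob: slide the palette knife's blade in under the lid at the thumb notch in the middle of its low front edge, lever the lid up with the blade, and swing it right back past upright so that it stays open. Then lay the knife down flat on the cutting mat, without dropping it, and leave the other things on the desk where they are.

Things in the scene. Friction and masses are not known exactly. Their poses are not given: they have to be found in the camera images.
- tip_box: Fixed box of pale wood with a sloping lid: 170 mm wide (its y), 140 deep (x from -70 to 70 mm), 180 high at the back. Origin: centre of its footprint; x points to its back, z up. Its low front (-x) roughly faces the robot: front wall's outer face at x -62, 107 mm high. The lid's top slopes up at 30 degrees from level to the hinge; behind the hinge is a flat strip at the box's full height
- lid_edge (a point): Middle of the lid's front edge line, on its top face; moves with the lid; its x points up the lid's slope to the hinge, z out of the lid's top. Lid: 115 mm from front edge to hinge, 170 mm wide, 8 mm thick, flush with the box's sides and front, so only something thin goes under it. A thumb cut 30 mm wide, 6 mm deep is in the middle of the edge
- box_notch (a point): Centre of the mouth of the brass-floored notch in the front rail, under the middle of the lid's front edge, midway between notch floor and closed lid: in the box frame x -63.7, y 0, z 112.3 mm; axes the box's. 44 mm wide, 7.5 mm high, it runs in parallel to the lid, up at 30 degrees to +x, for 22 mm, then opens into the hollow box; a tip rack lies 25 mm under the lid
- box_hinge (a point): Middle of the lid's hinge axis, which runs along the box's y at the lid's top face and upper edge; in the box frame at x 30, y 0, z 180 mm
- lid (a joint): Lid opening angle in rad: 0 closed, 0.52 level, 2.09 upright, 2.45 at its stop (leaning 20 degrees back). It grows as the front edge goes up and back. It starts within 0.03 of closed. Stiff friction hinges: the lid stays where it is left; about 2 N at its front edge moves it
- knife: Palette knife, 75 g, lying flat: flat-sided wooden handle 85 x 22 x 18 mm (long, wide, high), brass ferrule, stiff steel blade 18 mm wide, 2.5 thick, round-ended. Origin: on the handle's underside, 17 mm behind its front end, near the balance point; x points to the blade's tip, z up. Handle x -68 to 17, ferrule to 26, blade to 95 mm, at mid-height of the handle (z 9 mm), parallel to it
- knife_tip (a point): End of the knife's blade, mid-thickness: 95 mm ahead of the knife's origin and 9 mm above its underside. Axes as the knife's
- mat: Dark cutting mat with a fine grid, fixed on the desk, 280 (its x) x 200 (its y) x 3 mm; origin: centre of its underside. The knife goes here
- brush: Bystander lying next to the knife, on either side: flat paint brush, 170 mm long, wooden handle 14 mm wide and 12 mm high, steel ferrule and bristles 26 mm wide; origin under its middle, x points to the bristles
- bottle: Bystander: round amber jar of wood finish with a black cap, 60 mm in diameter, 115 mm high; origin: centre of its underside
- blanks: Bystander: pile of thin wooden blanks, 75 x 50 x 23 mm; origin: centre of its underside
There are look-alikes about, which are no part of the job. There is more than one size of the tip_box; the job needs the larger.

How it is judged (in metres and radians):
On the way:
1. the knife, pressing on the lid, levers it up by more than 0.25 rad (value of joint lid above 0.25 rad and contact force between knife and lid above 0.2 N), for 0.1 s.
At the end, for the whole second after the job is handed in: The lid stands open by more than 2.15 rad (upright is 2.09, its stop 2.45), and the knife lies released and at rest on the cutting mat, flat to within 10 degrees, its origin (near the handle's front end) over the mat (value of joint lid above 2.15 rad and contact force between knife and mat above 0.1 N and angle between knife's own y axis and vertical between 1.4 and 1.74 rad and angle between knife's own x axis and vertical between 1.4 and 1.74 rad and x of knife in the frame of mat between -0.14 and 0.14 m and y of knife in the frame of mat between -0.1 and 0.1 m and linear speed of knife below 0.02 m/s and velocity of joint lid between -0.05 and 0.05 rad/s); the robot touches nothing.
It fails at once if the gripper or arm pushes on the lid (over 2 N) before the blade has lifted it by 0.2 rad (value of joint lid below 0.2 rad and contact force between any of the fingers, the arm and lid above 2 N).
It fails at once if the knife is dropped: it moves faster than 0.7 m/s without the fingers touching it (linear speed of knife above 0.7 m/s and contact force between the fingers and knife below 0.02 N).
It fails at once if the brush, the jar or the blanks are moved by more than 30 mm (distance of any of brush, bottle, blanks from where it was at the start of the episode above 0.03 m).
It also fails if it takes over 53 s, if anything falls off the work surface, if the arm or the gripper's body presses on something with over 40 N, if the wrist force passes 120 N, or if a joint passes its speed limit or range.

## Working session

There is one attempt and no reset: what is moved stays moved. The work goes in short steps, Python scripts to look and compute and a tool call to move; the robot and the scene stay as the last step left them, time stands still between calls to the robot, and variables do not carry over. Pictures are saved under pics/ and viewed, and the job is handed in when it is done.

Besides the shell and the picture viewer there is one more tool, called after ">>>" as name([rows], argument=value, ...), one row to a line, values as JSON. servo_tool: Moves the arm, as the interface text tells. Its arguments: {"type":"object","properties":{"targets":{"type":"array","items":{"type":"array","items":{"type":"number"}}},"grip_force":{"type":"number"}},"required":["targets"]}

```bash
ls; mkdir -p pics; cat > h.py <<'E'
import numpy as np, cv2
from cell import monitor, imaging, ticket, spot_in, pinpoint
def cam(n):
    return imaging.read_camera(n)
def px2w(c,u,v,d=None):
    K=np.array(c['K']);T=np.array(c['world_from_camera'])
    if d is None: d=c['depth'][int(round(v)),int(round(u))]
    p=np.array([(u-K[0,2])*d/K[0,0],(v-K[1,2])*d/K[1,1],d,1]); return (T@p)[:3]
def w2px(c,p):
    K=np.array(c['K']);T=np.linalg.inv(np.array(c['world_from_camera']))
    q=K@(T@np.append(p,1))[:3]; return q[:2]/q[2]
def px_at_z(c,u,v,z):
    a=px2w(c,u,v,1.0);o=np.array(c['world_from_camera'])[:3,3];t=(z-o[2])/(a[2]-o[2]);return o+t*(a-o)
E
python3 - <<'E'
from h import *
np.set_printoptions(precision=4,suppress=True)
o=monitor.get_obs();print(o)
for n in('scene','top'):
    c=cam(n);cv2.imwrite(f'pics/{n}0.png',cv2.resize(c['frame'],(800,600),interpolation=cv2.INTER_CUBIC));print(n,c['K'],c['world_from_camera'])
    np.savez(f'{n}0.npz',**c)
    for l in('tip_box','lid_edge','box_notch','box_hinge','knife','knife_tip','mat','brush','bottle','blanks'):
        for r in pinpoint(n,l):
            u,v=r['at'];print(l,np.round([u,v],1),round(r['confidence'],2),px2w(c,min(u,511),min(v,383)))
E
```

```text
pics
{'time_s': 0.0, 'qpos': array([69.5634, 18.4387, -4.0164, 83.1755,  1.2951, 78.5406, -3.2584]), 'joint_velocities': array([ 0.011 , -0.0699,  0.0856,  0.0594, -0.0372, -0.0387, -0.0507]), 'effort': array([  0.0001, -49.1287,  -0.4039, -31.2524,  -0.0639,   0.0438,
         0.0002]), 'tool_pos': array([ 0.2353, -0.6053,  0.2215]), 'tool_rot': array([-179.8904,    0.0056,   21.2489]), 'force': array([ 0.3355,  0.0337, -0.0283]), 'wrist_torque': array([ 0.0398, -0.0245,  0.0426]), 'grip_width': 0.08702658895228998}
scene [[493.8812   0.     253.7899]
 [  0.     493.8812 202.9692]
 [  0.       0.       1.    ]] [[-0.7529  0.5443 -0.3701  1.1188]
 [ 0.6579  0.6072 -0.4454  0.6572]
 [-0.0177 -0.5789 -0.8152  1.373 ]
 [ 0.      0.      0.      1.    ]]
lid_edge [312.4 177.4] 0.7 [ 0.2686 -0.038   0.0003]
lid_edge [229.8 207.9] 0.6 [ 0.574  -0.1254  0.0112]
box_notch [228.5 209.6] 0.94 [ 0.6293 -0.0538  0.132 ]
box_notch [304.5 175.5] 0.7 [ 0.3442 -0.0103  0.1003]
box_notch [217.6 246.3] 0.41 [0.7395 0.0321 0.1455]
box_hinge [303.3 186.9] 0.77 [0.4024 0.0399 0.1388]
box_hinge [359.1 294
[... 966 characters left out ...]
5 [ 0.6302 -0.0567  0.0696]
lid_edge [257.9 283.2] 0.63 [0.3215 0.0048 0.0035]
box_notch [257.2 280.1] 0.97 [0.3323 0.0062 0.0938]
box_notch [274.8 171. ] 0.64 [ 0.6264 -0.0457  0.0839]
box_hinge [265.8 129.6] 0.96 [ 0.7156 -0.0207  0.1749]
box_hinge [246.5 255.3] 0.94 [0.3953 0.0326 0.1341]
box_hinge [271.2 159.5] 0.44 [ 0.6449 -0.0345  0.1387]
knife [388.3 237.3] 0.63 [ 0.4451 -0.369   0.0116]
knife_tip [378.8 205.8] 0.94 [ 0.5381 -0.3518 -0.0016]
mat [122.8 228.6] 0.79 [0.48   0.3935 0.0024]
mat [389.2 235.9] 0.65 [ 0.4485 -0.3696  0.019 ]
brush [341.5 227.5] 0.62 [ 0.4753 -0.2381  0.0048]
bottle [347.9 157.5] 0.58 [ 0.6713 -0.2573  0.0512]
blanks [171.5 153.6] 0.65 [0.6972 0.2549 0.0221]
```

View pics/scene0.png

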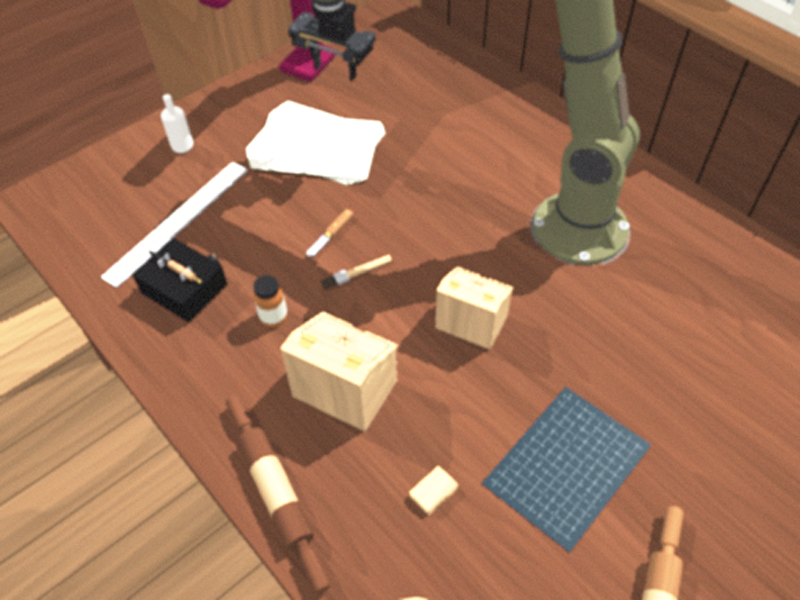

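View pics/top0.png

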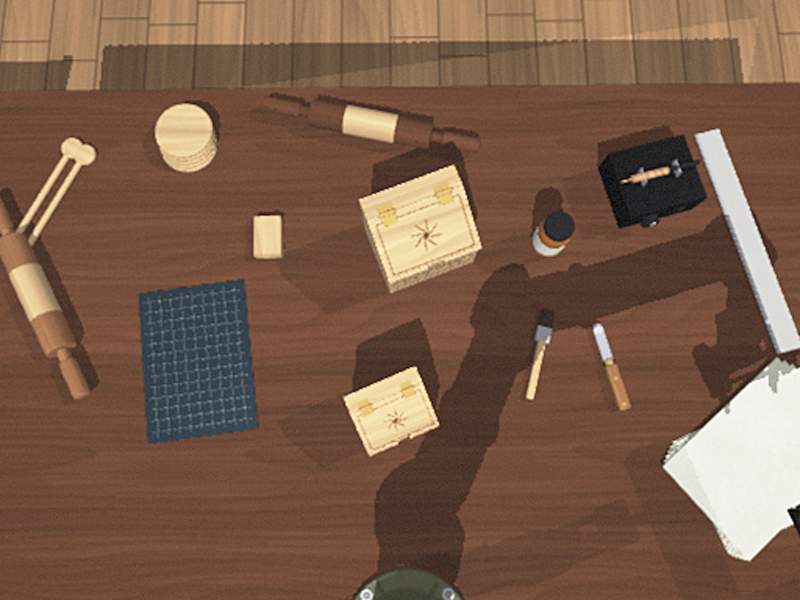

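The larger box is at 800-view pixels (425,228) in top view and (340,365) in scene view. The small look-alike is nearer the robot at (390,410). The knife is at (612,370) with the brush at (540,355). Next I'll measure the box and the knife.

```bash
cat > fit.py <<'E'
from h import *
np.set_printoptions(precision=4,suppress=True)
from scipy.optimize import least_squares
P={}
for n in('scene','top'):
    c=dict(np.load(f'{n}0.npz'));d=c['depth'];v,u=np.mgrid[0:384,0:512];K=c['K']
    X=np.stack([(u-K[0,2])*d/K[0,0],(v-K[1,2])*d/K[1,1],d,np.ones_like(d)],-1)@c['world_from_camera'].T
    X=X[...,:3];X[d==0]=np.nan
    P[n]=X; c['X']=X
    # knife crop / box crop
    if n=='top':
        m=(X[...,0]>.53)&(X[...,0]<.8)&(abs(X[...,1]+.03)<.16)&(X[...,2]>.03)
    else: m=(X[...,0]>.53)&(X[...,0]<.82)&(abs(X[...,1]+.03)<.16)&(X[...,2]>.03)
    print(n,m.sum(),'zmax',np.nanpercentile(X[m][:,2],[50,90,99]))
    B=X[m]; t=B[(B[:,2]>.172)&(B[:,2]<.19)]
    print('strip pts',len(t),'z',np.median(t[:,2]),'rect',cv2.minAreaRect((t[:,:2]*1000).astype(np.float32)))
    al=B[B[:,2]>.06]; print('all rect',cv2.minAreaRect((al[:,:2]*1000).astype(np.float32)))
    P[n+'B']=B
def signed(B,p):
    x0,y0,a=p[:3];R=np.array([[np.cos(a),-np.sin(a)],[np.sin(a),np.cos(a)]])
    l=(B[:,:2]-[x0,y0])@R; return np.c_[l,B[:,2]]
def res(p,B,dz):
    l=signed(B,p);x,y,z=l[:,0],l[:,1],l[:,2]-dz
    lid=(-.5*(x-.03)+.866*(z-.18)); top=np.where(x>.03,z-.18,lid)
    side=abs(y)-.085; front=-.062-x; back=x-.07
    sd=np.max([top,side,front,back],0)
    return sd
for n in('scene','top'):
    B=P[n+'B']
    r=least_squares(lambda p:np.clip(res(p,B,p[3]),-.03,.03),[.645,-.035,np.radians(-18 if 0 else 18),0],loss='soft_l1',f_scale=.002)
    e=res(r.x,B,r.x[3]);print(n,r.x,np.degrees(r.x[2]),'rms med',np.median(abs(e)),len(B))
    r2=least_squares(lambda p:np.clip(res(p,B,p[3]),-.03,.03),[.645,-.035,np.radians(-18),0],loss='soft_l1',f_scale=.002)
    e=res(r2.x,B,r2.x[3]);print(n,r2.x,np.degrees(r2.x[2]),'rms med',np.median(abs(e)))
c=np.load('top0.npz')
for nm,(a,b,e,f) in dict(box=(225,100,315,190),knife=(330,190,415,270)).items():
    cv2.imwrite(f'pics/{nm}_t.png',cv2.resize(c['frame'][b:f,a:e],None,fx=6.5,fy=6.5,interpolation=cv2.INTER_CUBIC))
E
python3 fit.py
```

```text
scene 3435 zmax [0.1469 0.1811 0.1854]
strip pts 961 z 0.17999785371327093 rect ((727.1978149414062, -17.577545166015625), (62.18690490722656, 172.28195190429688), 20.607629776000977)
all rect ((690.0203857421875, -32.615821838378906), (145.18447875976562, 174.63352966308594), 20.42942237854004)
top 3985 zmax [0.1581 0.1798 0.1835]
strip pts 1310 z 0.1785998789988612 rect ((724.885986328125, -17.259735107421875), (60.813297271728516, 170.0518341064453), 20.40495491027832)
all rect ((687.65869140625, -31.501556396484375), (140.53346252441406, 171.20639038085938), 20.407386779785156)
scene [ 0.6882 -0.0336  0.3603  0.0008] 20.645996936552333 rms med 0.0009798197527963182 3435
scene [ 0.6882 -0.0336  0.3603  0.0008] 20.645996895159733 rms med 0.0009798198016974236
top [ 0.6863 -0.0317  0.3614 -0.001 ] 20.705373909794655 rms med 0.0011875132174518008 3985
top [ 0.6864 -0.0318  0.361  -0.0009] 20.683125736974024 rms med 0.0011843664780923253
```

View pics/box_t.png

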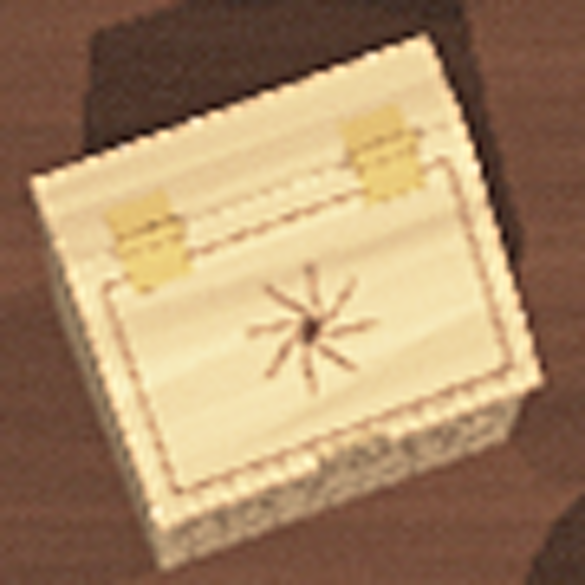

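View pics/knife_t.png

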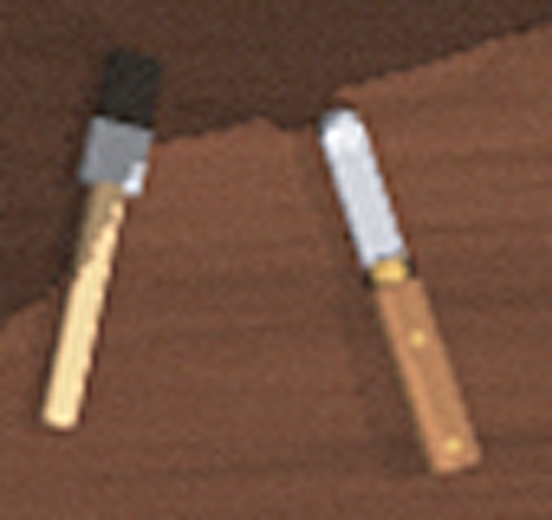

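```bash
cat > knife.py <<'E'
from h import *
np.set_printoptions(precision=4,suppress=True)
for n in('scene','top'):
    c=dict(np.load(f'{n}0.npz'));d=c['depth'];v,u=np.mgrid[0:384,0:512];K=c['K']
    X=(np.stack([(u-K[0,2])*d/K[0,0],(v-K[1,2])*d/K[1,1],d,np.ones_like(d)],-1)@c['world_from_camera'].T)[...,:3]
    for nm,(x0,x1,y0,y1) in dict(knife=(.37,.58,-.42,-.32),brush=(.38,.6,-.3,-.2)).items():
        m=(X[...,0]>x0)&(X[...,0]<x1)&(X[...,1]>y0)&(X[...,1]<y1)
        zs=X[m][:,2]
        f=c['frame'].astype(int);hsv=cv2.cvtColor(c['frame'],cv2.COLOR_BGR2HSV)
        h=m&(X[...,2]>.008)&(X[...,2]<.03)
        pts=(X[h][:,:2]*1000).astype(np.float32)
        print(n,nm,h.sum(),'z pct',np.percentile(zs,[5,50,90,99]),cv2.minAreaRect(pts),'mean',pts.mean(0), 'x',pts[:,0].min(),pts[:,0].max())
    # colour
    g=c['frame'].astype(float).sum(-1); 
    m=(X[...,0]>.37)&(X[...,0]<.58)&(X[...,1]>-.42)&(X[...,1]<-.32)
    b=m&(g>np.median(g[m])*1.45)
    # blob pixels to height 0.012
    vv,uu=np.nonzero(b)
    W=np.array([px_at_z(c,a,e,.012) for a,e in zip(uu,vv)])
    r=cv2.minAreaRect((W[:,:2]*1000).astype(np.float32));print('colour',len(W),r,'line',cv2.fitLine((W[:,:2]*1000).astype(np.float32),cv2.DIST_HUBER,0,.01,.01).ravel())
    q=W[:,:2];i=q[:,0].argmax();j=q[:,0].argmin();print('tip',q[i],'end',q[j])
E
python3 knife.py
```

```text
scene knife 210 z pct [-0.0043  0.0019  0.0137  0.0224] ((475.0579528808594, -373.1385192871094), (205.84751892089844, 74.06952667236328), 0.27788445353507996) mean [ 451.5779 -379.5841] x 372.1414 578.1601
scene brush 192 z pct [-0.0046  0.0015  0.0105  0.0167] ((492.02984619140625, -255.32870483398438), (214.18637084960938, 72.28655242919922), 0.33288079500198364) mean [ 494.481  -250.7702] x 384.8146 599.1702
colour 170 ((457.6730041503906, -376.0652160644531), (163.87733459472656, 21.14595603942871), 13.60107421875) line [   0.9609    0.277   462.7657 -376.9316]
tip [ 0.537  -0.3555] end [ 0.3783 -0.3966]
top knife 363 z pct [-0.0047 -0.0003  0.0123  0.0198] ((456.60369873046875, -380.5732116699219), (160.93772888183594, 31.44574546813965), 14.88644027709961) mean [ 444.054  -378.8137] x 377.96576 533.06775
top brush 289 z pct [-0.0045 -0.0003  0.0087  0.0138] ((480.327880859375, -247.4853515625), (25.952526092529297, 167.8814697265625), 74.29753112792969) mean [ 485.9061 -248.8182] x 399.62415 560.64386
colour 359 ((454.9343566894531, -375.6144104003906), (159.62901306152344, 20.72333335876465), 15.054047584533691) line [   0.9638    0.2665  454.5381 -376.0494]
tip [ 0.5326 -0.3569] end [ 0.3781 -0.3972]
```

Box fit: origin (0.687,-0.033), yaw 20.6°, and both cameras agree within 2 mm. Knife: origin about (0.443,-0.379), yaw 15.2°, and the 163 mm length checks out. The brush is over 100 mm away from it. I'll go above the knife.

```bash
cat > to.py <<'E'
import sys
from h import *
np.set_printoptions(precision=4,suppress=True)
x,y,z,yaw=map(float,sys.argv[1:5])
o=monitor.get_obs();p=np.array(o['tool_pos']);a=np.radians(o['tool_rot'][2])
if 'f' in sys.argv: pass
R=np.array([[np.cos(a),np.sin(a),0],[np.sin(a),-np.cos(a),0],[0,0,-1]])
d=R.T@(np.array([x,y,z])-p)
print('t',round(o['time_s'],2),p,o['tool_rot'],'w',round(o['grip_width'],4),'F',o['force'],'T',o['wrist_torque'])
print('shift',d,'len',np.linalg.norm(d),'turn',-(np.radians(yaw)-a))
E
python3 to.py .446 -.3785 .08 15.2
```

```text
t 1.1 [ 0.2355 -0.6058  0.2226] [179.9979   0.0009  21.2467] w 0.0869 F [-0.5203  0.8148 -0.1345] T [ 0.0535 -0.0268 -0.0107]
shift [ 0.2785 -0.1356  0.1426] len 0.34103558701168457 turn 0.10553553874761595
```

>>> servo_tool([
  [60,0.05,-0.024,0.02,0.02],
  [60,0.1,-0.048,0.05,0.04],
  [60,0.155,-0.075,0.08,0.06],
  [60,0.21,-0.1,0.11,0.08],
  [60,0.25,-0.12,0.128,0.1055],
], grip_force=10)

```text
time_s: 1.72
tool_pos: [0.426, -0.4019, 0.0937]
tool_rot: [180.0, -0.0, 15.2]
force: [0.2, -0.4, 0.3]
grip_width: 0.0534
```

```bash
python3 to.py .446 -.3785 .08 15.2
```

```text
t 1.73 [ 0.426  -0.4019  0.0937] [179.9893  -0.0059  15.1526] w 0.0534 F [ 0.2479 -0.4485  0.273 ] T [-0.0534  0.0009 -0.0103]
shift [ 0.0254 -0.0174  0.0137] len 0.03368530492282399 turn -0.0008280293974077257
```

Going above the knife first, then I'll look once before going down.

>>> servo_tool([
  [60,0.0254,-0.0174,0.0137,0],
  [60,0.0254,-0.0174,0.0137,0],
])

```text
time_s: 1.98
tool_pos: [0.4467, -0.3762, 0.0797]
tool_rot: [-179.8, 0.0, 15.5]
force: [-0.2, -1.2, -0.1]
grip_width: 0.0522
```

```bash
python3 - <<'E'
from h import *
c=cam('scene');np.savez('s1.npz',**c);cv2.imwrite('pics/s1.png',cv2.resize(c['frame'][90:230,140:300],None,fx=4.5,fy=4.2,interpolation=cv2.INTER_CUBIC))
print(w2px(c,np.array([.4433,-.3793,0.018])),w2px(c,np.array([.535,-.3544,.009])))
E
python3 to.py .446 -.3785 .003 15.2
```

```text
[213.15718038 145.1488934 ] [197.72010503 163.42606011]
t 2.02 [ 0.4454 -0.3791  0.0806] [-179.9693    0.0336   15.3491] w 0.0526 F [-1.3261 -0.5308 -0.0052] T [-0.0453  0.0104 -0.0231]
shift [ 0.0007 -0.0004  0.0776] len 0.07755671703627563 turn 0.00260203091750405
```

View pics/s1.png

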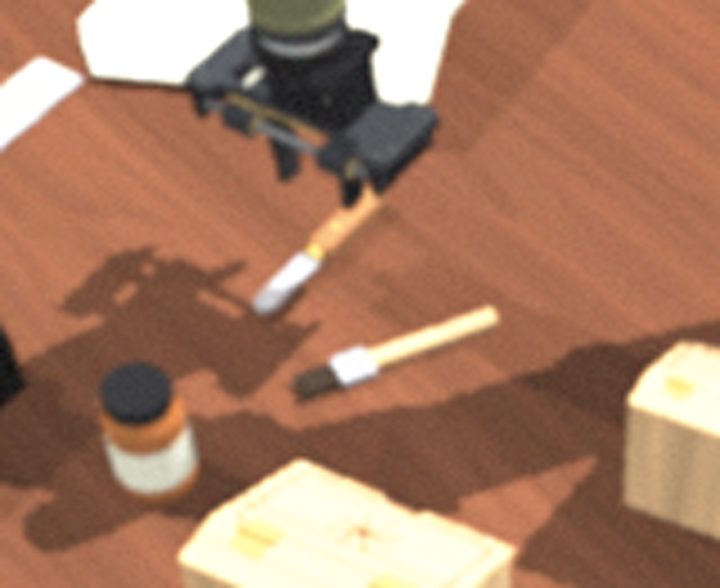

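The fingers straddle the handle at crop (320,190), and the brush is clear. I'll descend.

>>> servo_tool([
  [60,0,0,0.035,0],
  [60,0,0,0.06,0],
  [60,0,0,0.072,0],
  [60,0,0,0.077,0],
  [60,0,0,0.077,0],
])

```text
time_s: 2.65
tool_pos: [0.4451, -0.3808, 0.0045]
tool_rot: [179.9, -0.0, 15.2]
force: [0.3, -0.5, 0.4]
grip_width: 0.0527
```

>>> servo_tool([
  [20,0,0,0,0],
  [10,0,0,0,0],
  [5,0,0,0,0],
  [5,0,0,0,0],
], grip_force=50)

```text
time_s: 3.15
tool_pos: [0.4451, -0.3801, 0.0041]
tool_rot: [180.0, -0.0, 15.2]
force: [-0.3, -0.5, 0.6]
grip_width: 0.0211
```

>>> servo_tool([
  [5,0,0,-0.01,0],
  [5,0,0,-0.03,0],
  [5,0,0,-0.06,0],
])

```text
time_s: 3.52
tool_pos: [0.4447, -0.3797, 0.065]
tool_rot: [-180.0, 0.0, 15.2]
force: [0.3, -0.1, -0.9]
grip_width: 0.0218
```

```bash
python3 - <<'E'
from h import *
for n in('scene','top'):
    c=cam(n);np.savez(f'{n}2.npz',**c)
    a,b,e,f=(140,90,300,210) if n=='scene' else (330,170,430,260)
    cv2.imwrite(f'pics/{n}2.png',cv2.resize(c['frame'][b:f,a:e],None,fx=4.8,fy=4.8,interpolation=cv2.INTER_CUBIC))
E
python3 to.py .55 -.2 .2 20.65
```

```text
t 3.62 [ 0.4477 -0.3821  0.0689] [179.5968  -0.2681  15.1999] w 0.0213 F [ 0.6157 -0.6939 -1.1925] T [-0.0381 -0.0894 -0.0562]
shift [ 0.1464 -0.1489 -0.1311] len 0.24656122685442414 turn -0.09512227542287954
```

View pics/scene2.png

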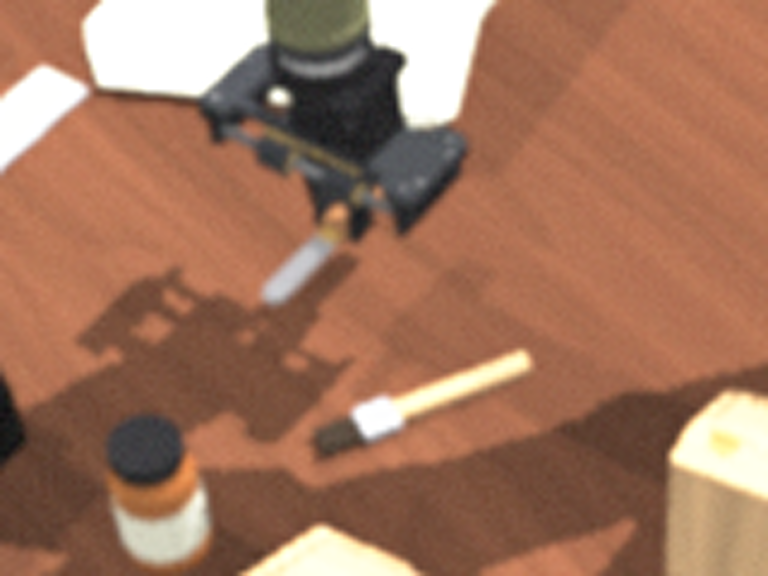

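View pics/top2.png

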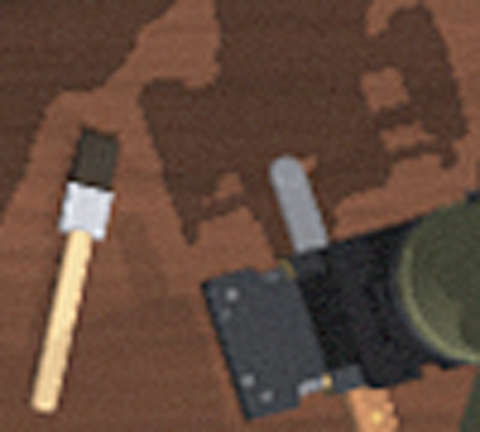

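```bash
cat > tip.py <<'E'
from h import *
np.set_printoptions(precision=4,suppress=True)
def meas(n,f,roi,p,yaw,zt):
    c=dict(np.load(f)); a,b,e,g=roi
    fr=c['frame'][b:g,a:e].astype(int); hsv=cv2.cvtColor(c['frame'][b:g,a:e],cv2.COLOR_BGR2HSV)
    m=(hsv[...,1]<70)&(hsv[...,2]>90)
    k,lab,st,ce=cv2.connectedComponentsWithStats(m.astype(np.uint8))
    i=1+st[1:,4].argmax(); vv,uu=np.nonzero(lab==i)
    W=np.array([px_at_z(c,u+a,v+b,zt) for u,v in zip(uu,vv)])
    D=np.array([px2w(c,u+a,v+b) for u,v in zip(uu,vv)])
    t=np.radians(yaw); R=np.array([[np.cos(t),np.sin(t)],[np.sin(t),-np.cos(t)]])
    L=(W[:,:2]-p[:2])@R
    print(n,len(W),'along',L[:,0].min(),L[:,0].max(),'lat mean',L[:,1].mean(),'depth z med',np.median(D[:,2]))
    x=L[:,0];pz=np.polyfit(x,L[:,1],1);print('lat fit slope deg',np.degrees(np.arctan(pz[0])),'at tip',np.polyval(pz,x.max()))
    pz=np.polyfit(x,D[:,2],1);print('z slope deg',np.degrees(np.arctan(pz[0])),'z at tip',np.polyval(pz,x.max()))
if __name__=='__main__':
    p=np.array([.4447,-.3797,.0655])
    meas('top','top2.npz',(375,195,405,225),p,15.2,.0705)
    meas('scene','scene2.npz',(190,135,215,160),p,15.2,.0705)
E
python3 tip.py
```

```text
top 147 along 0.04015212115004319 0.09513680638291383 lat mean 0.00247953285597798 depth z med 0.07482230033316384
lat fit slope deg 0.25082399087278817 at tip 0.0026030257750529707
z slope deg -17.434289939409027 z at tip 0.058464186855851516
scene 95 along 0.024697313347339166 0.09664557299057734 lat mean -0.0001320796968828552 depth z med 0.0702469509314374
lat fit slope deg -1.4306126779076576 at tip -0.0010402545356581563
z slope deg -8.870380239003726 z at tip 0.06319627821893711
```

```bash
python3 to.py .5014 -.1028 .15 20.65
```

```text
t 3.62 [ 0.4477 -0.3821  0.0689] [179.5968  -0.2681  15.1999] w 0.0213 F [ 0.6157 -0.6939 -1.1925] T [-0.0381 -0.0894 -0.0562]
shift [ 0.125  -0.2554 -0.0811] len 0.29571118174046995 turn -0.09512227542287954
```

>>> servo_tool([
  [5,0.01,-0.02,-0.04,0],
  [5,0.035,-0.07,-0.065,-0.03],
  [5,0.06,-0.12,-0.08,-0.06],
  [5,0.085,-0.17,-0.08,-0.08],
  [5,0.105,-0.215,-0.08,-0.095],
])

```text
time_s: 4.25
tool_pos: [0.4904, -0.1427, 0.1446]
tool_rot: [179.9, -0.1, 20.7]
force: [1.3, 0.3, -0.7]
grip_width: 0.0215
```

```bash
python3 to.py .5014 -.1028 .15 20.65
```

```text
t 4.25 [ 0.4904 -0.1427  0.1446] [179.9358  -0.06    20.7332] w 0.0215 F [ 1.3383  0.3135 -0.7038] T [ 0.0053 -0.0673 -0.0454]
shift [ 0.0244 -0.0334 -0.0054] len 0.04175819011099777 turn 0.0014519350240916329
```

>>> servo_tool([
  [5,0.0244,-0.0334,0,0],
  [5,0.0244,-0.0334,0,0],
  [5,0.0244,-0.0334,0,0],
])

```text
time_s: 4.62
tool_pos: [0.5008, -0.1057, 0.144]
tool_rot: [180.0, 0.0, 20.6]
force: [-0.3, -0.8, -0.8]
grip_width: 0.0215
```

```bash
cat > look.py <<'E'
from h import *
import sys
from scipy.ndimage import binary_erosion
np.set_printoptions(precision=4,suppress=True)
tag=sys.argv[1]; off=float(sys.argv[2]) if len(sys.argv)>2 else .0049
N=int(sys.argv[3]) if len(sys.argv)>3 else 3
for n in('scene','top'):
    cs=[cam(n) for _ in range(N)]; obs=monitor.get_obs()
    p=np.array(obs['tool_pos']);t=np.radians(obs['tool_rot'][2])
    c=cs[0]; d=np.median([x['depth'] for x in cs],0); fr=np.mean([x['frame'].astype(float) for x in cs],0).astype(np.uint8)
    np.savez(f'{n}_{tag}.npz',frame=fr,depth=d,K=c['K'],world_from_camera=c['world_from_camera'],p=p,yaw=t)
    if n=='scene': print(p,obs['tool_rot'],obs['force'],obs['time_s'])
    tipw=p+np.array([np.cos(t)*.07,np.sin(t)*.07,off]); uv=w2px(c,tipw).astype(int)
    a,b=uv-38; a=max(a,0);b=max(b,0)
    cv2.imwrite(f'pics/{n}_{tag}.png',cv2.resize(fr[b:b+76,a:a+76],None,fx=7.5,fy=7.5,interpolation=cv2.INTER_CUBIC)); print(n,'crop origin',a,b)
    hsv=cv2.cvtColor(fr,cv2.COLOR_BGR2HSV)
    v,u=np.mgrid[0:384,0:512];K=np.array(c['K']);T=np.array(c['world_from_camera'])
    o=T[:3,3];ray=np.stack([(u-K[0,2])/K[0,0],(v-K[1,2])/K[1,1],np.ones_like(u)],-1)@T[:3,:3].T
    D=o+ray*d[...,None]; s=(p[2]+off-o[2])/ray[...,2]; W=o+ray*s[...,None]
    R=np.array([[np.cos(t),np.sin(t)],[np.sin(t),-np.cos(t)]])
    L=(W[...,:2]-p[:2])@R; 
    m=(L[...,0]>.03)&(L[...,0]<.11)&(abs(L[...,1])<.02)&(hsv[...,1]<80)&(abs(D[...,2]-p[2]-off)<.03)
    k,lab,st,ce=cv2.connectedComponentsWithStats(m.astype(np.uint8))
    if k<2: print(n,'none');continue
    m=lab==1+st[1:,4].argmax(); me=binary_erosion(m)
    print(n,m.sum(),'along',L[m][:,0].min(),L[m][:,0].max(),'lat',np.median(L[m][:,1]))
    if me.sum()>8:
        x=L[me][:,0];z=D[me][:,2];pz=np.polyfit(x,z-p[2],1);print('  z-TCPz at .04/.07/.095:',np.polyval(pz,[.04,.07,.095]),'slope deg',np.degrees(np.arctan(pz[0])),'n',me.sum())
E
python3 look.py 3
```

```text
[ 0.5006 -0.1066  0.1438] [179.9829   0.024   20.4967] [ 0.4799 -0.4164 -1.8209] 4.775
scene crop origin 200 151
scene 94 along 0.030822585440929234 0.0934013543809807 lat 0.0021777634514949977
  z-TCPz at .04/.07/.095: [0.0068 0.0065 0.0063] slope deg -0.4414050588245711 n 60
top crop origin 251 149
top 68 along 0.06092152711691945 0.09163276060521647 lat -0.0007274344416201711
  z-TCPz at .04/.07/.095: [0.0041 0.0049 0.0056] slope deg 1.5614620080500905 n 40
```

View pics/scene_3.png

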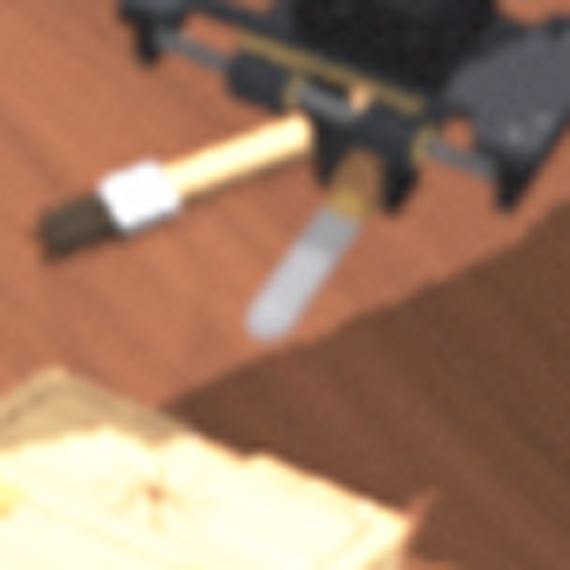

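View pics/top_3.png

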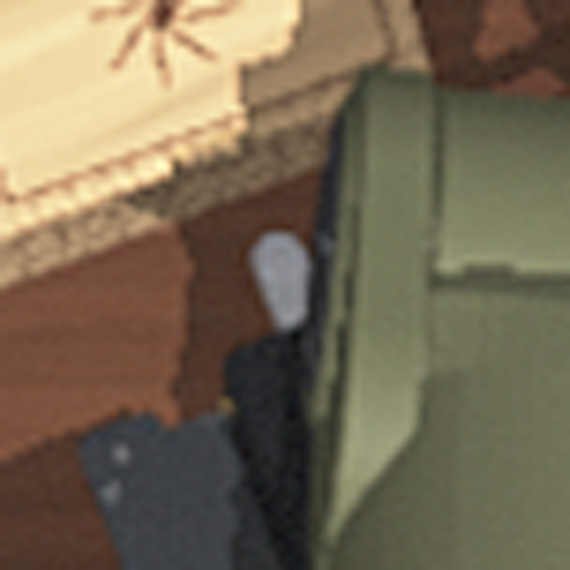

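```bash
python3 - <<'E'
from h import *
np.set_printoptions(precision=4,suppress=True)
bo=np.array([.6873,-.0327,0]);a=np.radians(20.65)
R=np.array([[np.cos(a),-np.sin(a),0],[np.sin(a),np.cos(a),0],[0,0,1]])
for n in('scene','top'):
    c=dict(np.load(f'{n}0.npz'));c3=dict(np.load(f'{n}_3.npz'))
    S=8
    ctr=w2px(c,bo+R@[-.0637,0,.112]).astype(int);o=ctr-35
    im=cv2.resize(c['frame'][o[1]:o[1]+70,o[0]:o[0]+70],None,fx=S,fy=S,interpolation=cv2.INTER_CUBIC)
    for pt in [(-.0618,-.022,.1091),(-.0618,.022,.1091),(-.0656,.022,.1156),(-.0656,-.022,.1156),(-.0696,.085,.1225),(-.0696,-.085,.1225),(-.0696,.015,.1225),(-.0696,-.015,.1225),(-.0644,.015,.1255),(-.0644,-.015,.1255),(-.062,.085,.0),(-.062,-.085,.0)]:
        q=((w2px(c,bo+R@pt)-o+.5)*S).astype(int);cv2.circle(im,tuple(map(int,q)),3,(0,0,255),-1)
    cv2.imwrite(f'pics/{n}_nt.png',im)
E
```

```text
(no output)
```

View pics/top_nt.png

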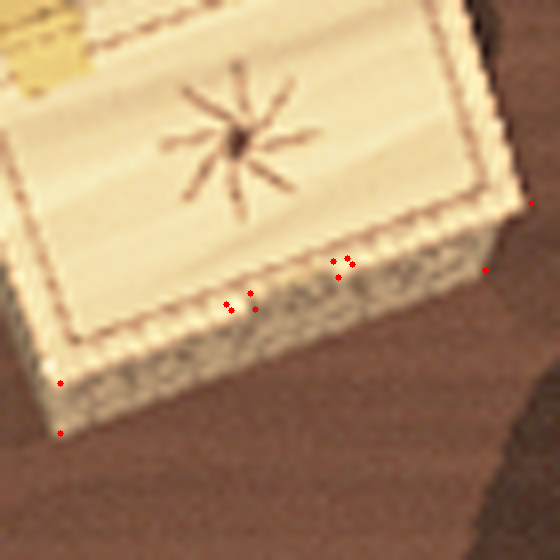

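View pics/scene_nt.png

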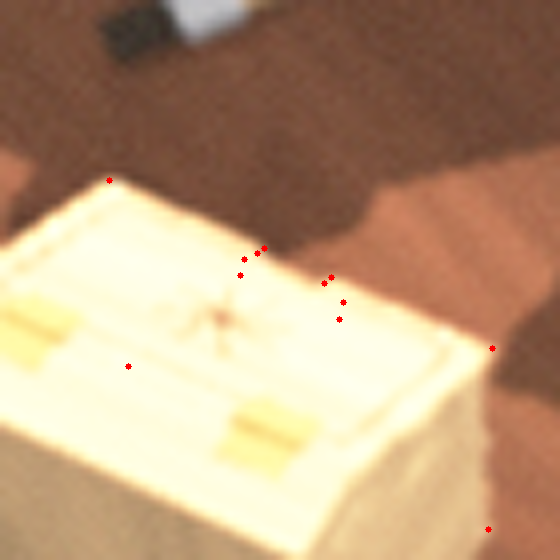

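The projected box points match both pictures within about 1 px. The blade is level, its tip about 94 mm ahead of the TCP. Next I'll stage it on the notch axis, just outside the mouth.

```bash
cat > bx.py <<'E'
# usage: bx.py tipx tipz ... (mm, box frame, pairs): prints shifts from present pose; also present tip in box frame
import sys
from h import *
np.set_printoptions(precision=4,suppress=True)
a=np.radians(20.65);bo=np.array([.6873,-.0327,0]);R=np.array([[np.cos(a),-np.sin(a),0],[np.sin(a),np.cos(a),0],[0,0,1]])
OFF=np.array([.094,0,.0049])
o=monitor.get_obs();p=np.array(o['tool_pos']);t=np.radians(o['tool_rot'][2]);l=R.T@(p-bo);tip=l+R.T@np.array([np.cos(t)*.094,np.sin(t)*.094,.0049])
print('t',o['time_s'],'tip box mm',tip*1000,'rot',o['tool_rot'],'F box',R.T@o['force'],'w',o['grip_width'])
print('turn for align',-(a-t))
v=list(map(float,sys.argv[1:]))
for x,z in zip(v[::2],v[1::2]):
    d=R@(np.array([x/1000,0,z/1000])-OFF-l)
    T=np.array([[np.cos(t),np.sin(t),0],[np.sin(t),-np.cos(t),0],[0,0,-1]]);print(x,z,'->',T.T@d)
E
python3 bx.py -100 103.7 -76.7 103.7
```

```text
t 4.925 tip box mm [-106.3835   -3.02    148.6849] rot [179.9959   0.0107  20.544 ] F box [-0.7347  0.3369 -0.9647] w 0.02179494433272502
turn for align -0.0018505374483046566
-100.0 103.7 -> [ 0.0064 -0.0029  0.045 ]
-76.7 103.7 -> [ 0.0297 -0.0029  0.045 ]
```

>>> servo_tool([
  [5,0.0,-0.003,0.025,-0.002],
  [5,0.006,-0.003,0.045,-0.002],
  [5,0.018,-0.003,0.045,-0.002],
  [5,0.03,-0.003,0.045,-0.002],
  [5,0.03,-0.003,0.045,-0.002],
], grip_force=60)

```text
time_s: 5.55
tool_pos: [0.5299, -0.0911, 0.0999]
tool_rot: [180.0, -0.1, 20.8]
force: [0.2, 0.5, -1.1]
grip_width: 0.0215
```

```bash
python3 look.py 4 .0049 2; python3 bx.py -76.7 103.7
```

```text
[ 0.5285 -0.0917  0.0994] [179.9696  -0.0328  20.7768] [ 0.2133  0.671  -0.2311] 5.65
scene crop origin 197 167
scene 122 along 0.03077129051341031 0.10495390138350325 lat 0.0008812675434981263
  z-TCPz at .04/.07/.095: [0.0034 0.0113 0.0179] slope deg 14.769609141437037 n 76
top crop origin 245 143
top 24 along 0.06724098933256926 0.09235491731177743 lat -0.004457714700694603
t 5.75 tip box mm [-76.0072   0.8995 104.0721] rot [179.9728   0.0003  20.7463] F box [-0.2259 -0.4695 -1.1611] w 0.021311575627175634
turn for align 0.0016812258168943384
-76.7 103.7 -> [-0.0007  0.0007  0.0004]
```

View pics/scene_4.png

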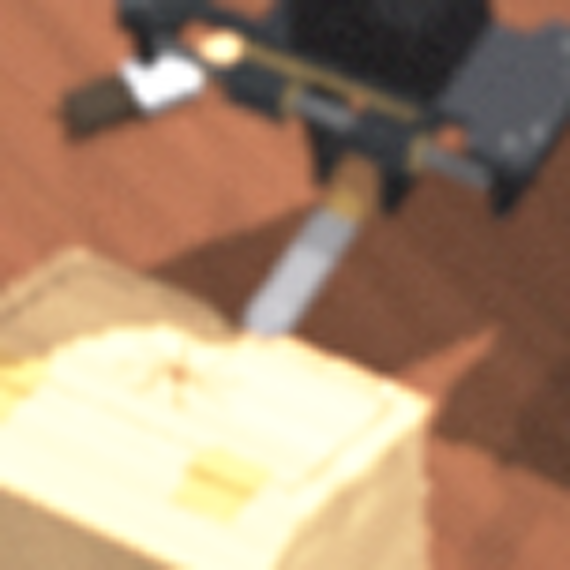

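View pics/top_4.png

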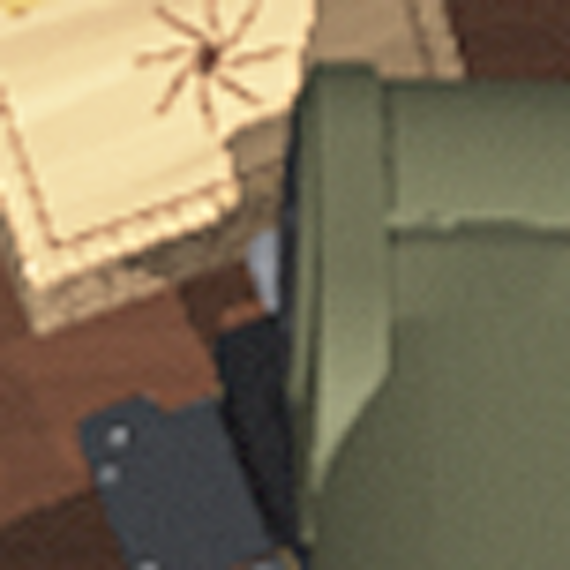

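The blade lines up with the thumb cut at scene crop (265,335). I'll slide it in along the 30° notch axis.

>>> servo_tool([
  [5,0.004,0,-0.0025,0],
  [5,0.009,0,-0.005,0],
  [5,0.013,0,-0.0075,0],
  [5,0.017,0,-0.01,0],
  [5,0.017,0,-0.01,0],
])

```text
time_s: 6.38
tool_pos: [0.5445, -0.0855, 0.1091]
tool_rot: [180.0, -0.0, 20.8]
force: [0.8, 0.4, -1.4]
grip_width: 0.0212
```

```bash
python3 bx.py
```

```text
t 6.375 tip box mm [-58.281    1.2037 114.0285] rot [179.9858  -0.0349  20.7812] F box [ 0.8551  0.1342 -1.3944] w 0.021203352946021905
turn for align 0.002289968199823411
```

>>> servo_tool([
  [5,0.004,0,-0.0023,0],
  [5,0.008,0,-0.0046,0],
  [5,0.012,0,-0.0069,0],
  [5,0.015,0,-0.009,0],
  [5,0.015,0,-0.009,0],
])

```text
time_s: 7.0
tool_pos: [0.5575, -0.0803, 0.1173]
tool_rot: [-180.0, 0.1, 20.8]
force: [-2.2, -1.6, -5.1]
grip_width: 0.0218
```

```bash
python3 bx.py; python3 look.py 5 .0049 1
```

```text
t 7.0 tip box mm [-44.2739   1.4214 122.233 ] rot [-179.9639    0.0739   20.763 ] F box [-2.6388 -0.6756 -5.0926] w 0.021773579664616433
turn for align 0.001971820699361526
[ 0.5575 -0.0803  0.1174] [-179.9682    0.0661   20.7642] [-2.5656 -1.43   -4.3989] 7.05
scene crop origin 191 171
scene 69 along 0.030066594736512155 0.07163537269580611 lat 0.0024417512416765826
  z-TCPz at .04/.07/.095: [0.0051 0.0047 0.0044] slope deg -0.6530328513008833 n 42
top crop origin 241 130
top 17 along 0.09498472342642962 0.10946462735599234 lat -0.015856498131810913
```

View pics/scene_5.png

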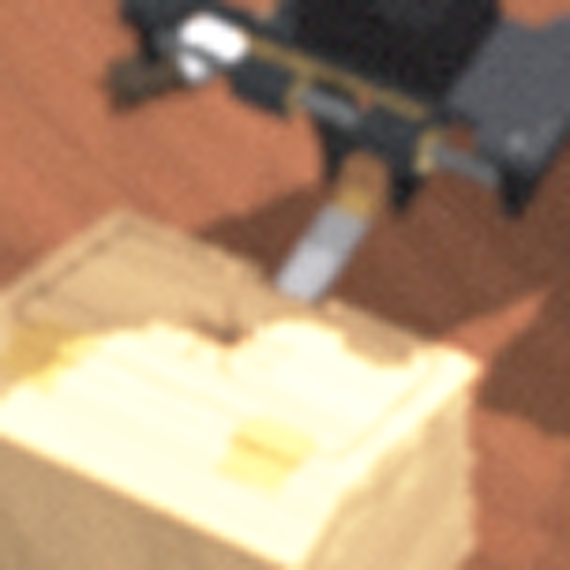

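The blade is under the lid, and about 5 N pushes down on it. Now I'll lever it up along the lid's arc.

>>> servo_tool([
  [5,0,0,-0.006,0],
  [5,-0.001,0,-0.012,0],
  [5,-0.002,0,-0.018,0],
  [5,-0.004,0,-0.024,0],
  [5,-0.006,0,-0.03,0],
])

```text
time_s: 7.72
tool_pos: [0.5532, -0.0823, 0.1489]
tool_rot: [179.9, -0.1, 20.8]
force: [2.3, 0.1, -2.2]
grip_width: 0.0215
```

```bash
python3 bx.py -52 156 -55 171; python3 look.py 6 .0049 1
```

```text
t 7.725 tip box mm [-48.9659   1.0578 153.8359] rot [179.9497  -0.1359  20.7682] F box [ 2.1271 -0.741  -2.2425] w 0.021540895410346317
turn for align 0.002062319267311319
-52.0 156.0 -> [-0.003   0.0009 -0.0022]
-55.0 171.0 -> [-0.006   0.0009 -0.0172]
[ 0.5533 -0.0825  0.1497] [179.917   -0.1523  20.7636] [-0.8261  0.8695 -2.6451] 7.775
scene crop origin 191 164
scene 54 along 0.030274445543173534 0.06453218408763269 lat 0.0016699291859302455
  z-TCPz at .04/.07/.095: [0.0047 0.0079 0.0106] slope deg 6.126386776673932 n 30
top crop origin 242 129
top 15 along 0.09389310986674135 0.10891907906426115 lat -0.01567618745861859
```

View pics/scene_6.png

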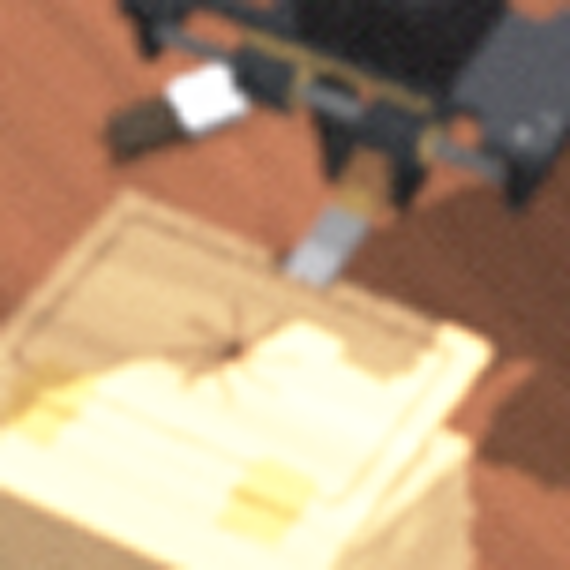

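>>> servo_tool([
  [5,-0.003,0,-0.009,0],
  [5,-0.005,0,-0.018,0],
  [5,-0.006,0,-0.027,0],
  [5,-0.006,0,-0.036,0],
  [5,-0.005,0,-0.045,0],
])

```text
time_s: 8.45
tool_pos: [0.5475, -0.0843, 0.1934]
tool_rot: [180.0, 0.0, 20.8]
force: [0.6, -0.1, -3.4]
grip_width: 0.0215
```

```bash
python3 bx.py -47.6 215 -37 232 -20 249
```

```text
t 8.45 tip box mm [-55.0123   1.1569 198.2548] rot [179.9972   0.022   20.7546] F box [ 0.5578 -0.2914 -3.3553] w 0.02149872193335944
turn for align 0.001826148225387847
-47.6 215.0 -> [ 0.0074  0.001  -0.0167]
-37.0 232.0 -> [ 0.018   0.001  -0.0337]
-20.0 249.0 -> [ 0.035   0.001  -0.0507]
```

>>> servo_tool([
  [5,0.003,0,-0.009,0],
  [5,0.007,0,-0.018,0],
  [5,0.013,0,-0.027,0],
  [5,0.02,0,-0.036,0],
  [5,0.028,0,-0.044,0],
])

```text
time_s: 9.07
tool_pos: [0.5745, -0.0743, 0.2377]
tool_rot: [180.0, -0.0, 20.7]
force: [-1.6, -1.6, -0.9]
grip_width: 0.0215
```

```bash
python3 bx.py -20 249 0 259 22 265 37 265 44 264; python3 look.py 7 .0049 1
```

```text
t 9.075 tip box mm [-26.198    0.9582 242.5528] rot [179.971   -0.0246  20.7436] F box [-2.091  -0.8868 -0.8867] w 0.021545579526430672
turn for align 0.0016332242089949212
-20.0 249.0 -> [ 0.0062  0.0008 -0.0064]
0.0 259.0 -> [ 0.0262  0.0008 -0.0164]
22.0 265.0 -> [ 0.0482  0.0009 -0.0224]
37.0 265.0 -> [ 0.0632  0.0009 -0.0224]
44.0 264.0 -> [ 0.0702  0.0009 -0.0214]
[ 0.5761 -0.0737  0.2387] [179.9346  -0.1889  20.7881] [-0.8937 -1.1439  0.0546] 9.125
scene crop origin 185 152
scene 69 along 0.030346760382129148 0.0673935179770545 lat 0.0012450903747529534
  z-TCPz at .04/.07/.095: [0.005  0.0097 0.0137] slope deg 9.034951967163716 n 29
top crop origin 240 111
top 7 along 0.08016450326389228 0.08480513170318521 lat -0.005363275819883486
```

View pics/scene_7.png

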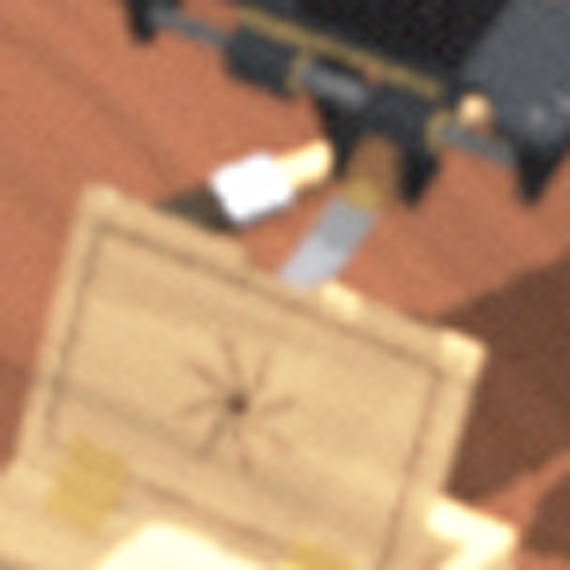

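>>> servo_tool([
  [5,0.008,0,-0.007,0],
  [5,0.017,0,-0.012,0],
  [5,0.026,0,-0.016,0],
  [5,0.036,0,-0.019,0],
  [5,0.046,0,-0.021,0],
])

```text
time_s: 9.8
tool_pos: [0.6178, -0.0576, 0.2583]
tool_rot: [180.0, -0.0, 20.8]
force: [-1.4, -1.7, 0.0]
grip_width: 0.0215
```

>>> servo_tool([
  [5,0.008,0,0,0],
  [5,0.016,0,0,0],
  [5,0.022,0,0,0],
  [5,0.026,0,0,0],
  [5,0.026,0,0,0],
])

```text
time_s: 10.42
tool_pos: [0.6414, -0.0486, 0.2575]
tool_rot: [-180.0, -0.0, 20.8]
force: [-0.1, -0.6, -0.8]
grip_width: 0.0215
```

```bash
python3 bx.py; python3 look.py 8 .0049 1
```

```text
t 10.425 tip box mm [ 45.4414   1.538  262.365 ] rot [-179.9807   -0.0018   20.7747] F box [-0.333  -0.5351 -0.8418] w 0.021536574615965885
turn for align 0.002176802882599471
[ 0.6413 -0.0486  0.2576] [-179.9838   -0.0131   20.7726] [-0.43    0.5662 -0.5908] 10.475
scene crop origin 172 166
scene 133 along 0.030304874021704443 0.0954837613510669 lat 0.0015107793259785467
  z-TCPz at .04/.07/.095: [0.0054 0.0081 0.0103] slope deg 5.076068463224907 n 81
top crop origin 229 83
top 4 along 0.0978837660034577 0.10496417229801142 lat 0.00035352121969875824
```

View pics/scene_8.png

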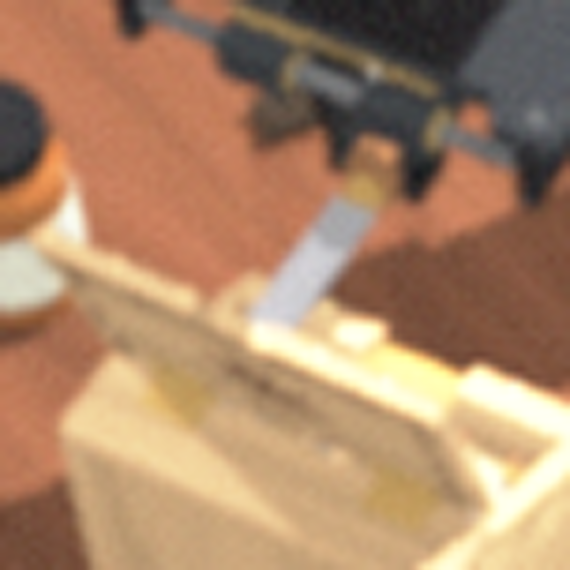

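The lid leans back past upright, with its far face at scene crop (270,400). I'll withdraw the blade and check the lid angle by depth.

>>> servo_tool([
  [5,-0.015,0,0,0],
  [5,-0.04,0,0,0],
  [5,-0.075,0,0,0],
  [5,-0.11,0,0,0],
  [5,-0.13,-0.01,0,0],
])

```text
time_s: 11.15
tool_pos: [0.5137, -0.0876, 0.258]
tool_rot: [179.9, 0.0, 20.6]
force: [-0.6, 0.2, -0.9]
grip_width: 0.0213
```

```bash
cat > lid.py <<'E'
from h import *
np.set_printoptions(precision=4,suppress=True)
a=np.radians(20.65);bo=np.array([.6873,-.0327,0]);R=np.array([[np.cos(a),-np.sin(a),0],[np.sin(a),np.cos(a),0],[0,0,1]])
for n in('scene','top'):
    c=cam(n);np.savez(f'{n}_lid.npz',**c);d=c['depth'];v,u=np.mgrid[0:384,0:512];K=c['K']
    X=(np.stack([(u-K[0,2])*d/K[0,0],(v-K[1,2])*d/K[1,1],d,np.ones_like(d)],-1)@np.array(c['world_from_camera']).T)[...,:3]
    L=((X-bo)@R); m=(L[...,2]>.2)&(L[...,2]<.31)&(abs(L[...,1])<.08)&(L[...,0]>-.03)&(L[...,0]<.12)&(d>0)
    l=L[m]; print(n,m.sum(),'z max',np.percentile(l[:,2],99) if len(l) else 0)
    for z in np.arange(.2,.3,.02):
        s=l[(l[:,2]>z)&(l[:,2]<z+.02)]
        if len(s): print('  z',round(z+.01,2),'x',np.percentile(s[:,0],[10,50,90]),len(s))
    cv2.imwrite(f'pics/{n}_lid.png',cv2.resize(c['frame'],(800,600)))
E
python3 lid.py; python3 to.py .475 .385 .2 20.8
```

```text
scene 555 z max 0.2955993474489343
  z 0.21 x [0.0367 0.0387 0.0412] 78
  z 0.23 x [0.0421 0.0443 0.0466] 91
  z 0.25 x [0.0475 0.0501 0.0522] 85
  z 0.27 x [0.0531 0.0556 0.0574] 93
  z 0.29 x [0.054  0.0581 0.0609] 208
top 1626 z max 0.2930655295512922
  z 0.21 x [0.0279 0.0305 0.0331] 289
  z 0.23 x [0.0335 0.036  0.0385] 298
  z 0.25 x [0.0388 0.0414 0.0442] 324
  z 0.27 x [0.0446 0.0472 0.0495] 341
  z 0.29 x [0.0503 0.0531 0.0587] 374
t 11.25 [ 0.5136 -0.0863  0.2584] [179.9022   0.038   20.646 ] w 0.0217 F [-0.2066 -0.1026 -0.5427] T [-0.047  -0.0304  0.0067]
shift [ 0.13   -0.4546  0.0584] len 0.4764276701237561 turn -0.002688578610542114
```

View pics/scene_lid.png

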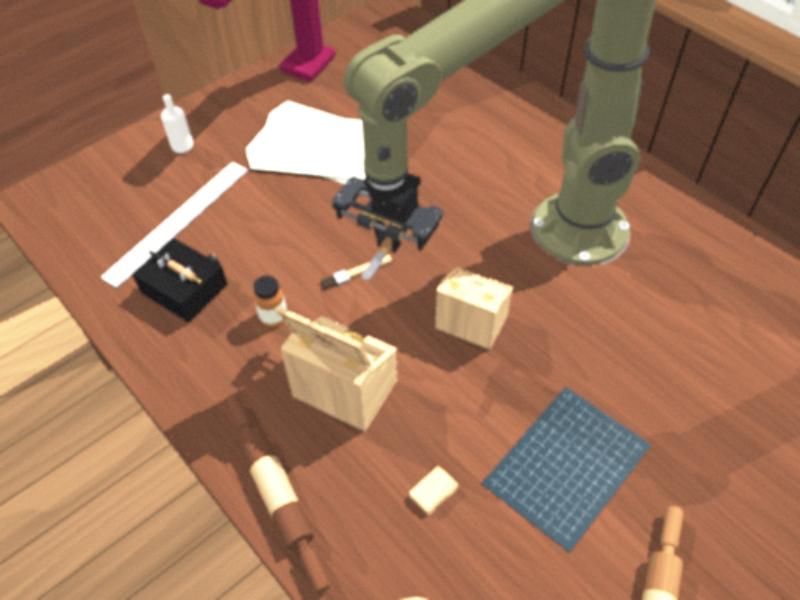

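The lid slopes 15.7° back, so the joint is about 2.37 rad, well over 2.15. Next is the mat.

```bash
python3 - <<'E'
from h import *
for n,q in(('top',[(139,293),(243,280),(258,428),(149,442)]),('scene',[(568,390),(648,447),(570,548),(485,482)])):
    c=dict(np.load(f'{n}0.npz'));W=np.array([px_at_z(c,a/1.5625,b/1.5625,.003) for a,b in q]);print(n,W[:,:2].round(3).tolist(),W.mean(0).round(3))
E
```

```text
top [[0.602, 0.499], [0.625, 0.304], [0.35, 0.267], [0.328, 0.463]] [0.476 0.383 0.003]
scene [[0.357, 0.278], [0.337, 0.465], [0.599, 0.497], [0.624, 0.307]] [0.479 0.387 0.003]
```

>>> servo_tool([
  [5,0.012,-0.045,0,0],
  [5,0.026,-0.09,0,0],
  [5,0.039,-0.135,0,0],
  [5,0.052,-0.18,0.005,0],
  [5,0.064,-0.225,0.02,0],
])

```text
time_s: 11.88
tool_pos: [0.4968, 0.1493, 0.2386]
tool_rot: [180.0, -0.2, 20.7]
force: [1.1, -0.0, -1.9]
grip_width: 0.0218
```

>>> servo_tool([
  [5,0.012,-0.045,0.01,0],
  [5,0.026,-0.09,0.02,0],
  [5,0.039,-0.135,0.03,0],
  [5,0.052,-0.18,0.035,0],
  [5,0.062,-0.22,0.04,0],
])

```text
time_s: 12.5
tool_pos: [0.4761, 0.3771, 0.1976]
tool_rot: [-180.0, -0.0, 20.8]
force: [1.0, -0.1, -0.1]
grip_width: 0.0217
```

```bash
python3 to.py .475 .385 .1 20.8
```

```text
t 12.5 [0.4761 0.3771 0.1976] [-179.9584   -0.0284   20.7716] w 0.0217 F [ 1.0081 -0.0548 -0.1176] T [ 0.016   0.0267 -0.0152]
shift [ 0.0018 -0.0078  0.0976] len 0.09789704168962496 turn -0.0004962300196058034
```

>>> servo_tool([
  [5,0.002,-0.008,0.04,0],
  [5,0.002,-0.008,0.085,0],
  [5,0.002,-0.008,0.125,0],
  [5,0.002,-0.008,0.155,0],
  [5,0.002,-0.008,0.17,0],
])

```text
time_s: 13.12
tool_pos: [0.4746, 0.3827, 0.0259]
tool_rot: [180.0, 0.1, 20.7]
force: [0.8, -0.9, -0.3]
grip_width: 0.0209
```

>>> servo_tool([
  [5,0,0,0.005,0],
  [5,0,0,0.009,0],
  [5,0,0,0.012,0],
  [5,0,0,0.014,0],
  [5,0,0,0.015,0],
])

```text
time_s: 13.75
tool_pos: [0.4754, 0.3835, 0.0131]
tool_rot: [180.0, -0.0, 20.8]
force: [-0.1, -0.1, -1.0]
grip_width: 0.0214
```

```bash
python3 to.py .475 .385 .0071 20.8; python3 look.py 9 .0049 1
```

```text
t 13.75 [0.4754 0.3835 0.0131] [179.9973  -0.0322  20.7591] w 0.0214 F [-0.1402 -0.0955 -1.0048] T [-0.0302  0.0191 -0.0044]
shift [ 0.0002 -0.0015  0.006 ] len 0.0061639002720213715 turn -0.0007146199255347319
[0.4753 0.3834 0.0129] [179.995   -0.0114  20.7554] [ 0.5902  0.2948 -1.1789] 13.8
scene crop origin 317 275
scene 327 along 0.030014589985473163 0.10991745306850961 lat 0.00039952813437669766
  z-TCPz at .04/.07/.095: [ 0.0015 -0.0013 -0.0036] slope deg -5.278737657905809 n 225
top crop origin 79 169
top 197 along 0.05579668833699456 0.10981546604890162 lat 0.0008167060994265792
  z-TCPz at .04/.07/.095: [ 0.0136  0.0037 -0.0046] slope deg -18.301858357736457 n 94
```

View pics/scene_9.png

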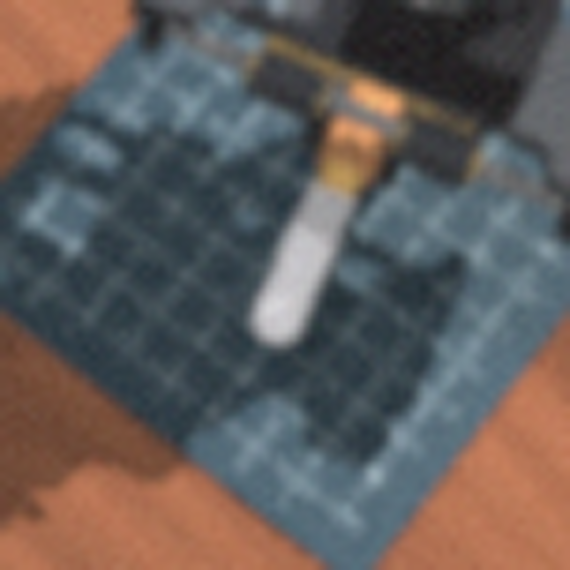

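The knife is over the middle of the mat, about 6 mm up. I'll ease it down while watching the force.

>>> servo_tool([
  [5,0,0,0.001,0],
  [5,0,0,0.002,0],
  [5,0,0,0.003,0],
  [5,0,0,0.004,0],
  [5,0,0,0.005,0],
])

```text
time_s: 14.48
tool_pos: [0.4752, 0.3834, 0.0077]
tool_rot: [180.0, 0.0, 20.8]
force: [0.0, -0.5, -2.3]
grip_width: 0.0217
```

>>> servo_tool([
  [5,0,0,0.0005,0],
  [5,0,0,0.001,0],
  [5,0,0,0.0015,0],
  [5,0,0,0.0015,0],
])

```text
time_s: 14.98
tool_pos: [0.4752, 0.3834, 0.0071]
tool_rot: [180.0, 0.0, 20.8]
force: [-1.5, -2.0, 6.2]
grip_width: 0.0213
```

It touches the mat: 6 N upward at z 0.0071, as predicted. I'll release, then rise.

>>> servo_tool([
  [25,0,0,0,0],
  [30,0,0,0,0],
  [40,0,0,0,0],
  [50,0,0,0,0],
  [50,0,0,0,0],
], grip_force=5)

```text
time_s: 15.6
tool_pos: [0.4752, 0.3834, 0.0062]
tool_rot: [180.0, 0.0, 20.8]
force: [-0.6, -0.5, 0.7]
grip_width: 0.042
```

>>> servo_tool([
  [50,0,0,-0.01,0],
  [50,0,0,-0.03,0],
  [50,0,0,-0.07,0],
  [50,0,0,-0.12,0],
  [50,0,0,-0.16,0],
])

```text
time_s: 16.23
tool_pos: [0.4755, 0.3842, 0.1703]
tool_rot: [-180.0, -0.2, 20.8]
force: [-0.1, -0.1, 0.4]
grip_width: 0.0436
```

>>> servo_tool([
  [50,0,0,0,0],
  [50,0,0,0,0],
])

```text
time_s: 16.48
tool_pos: [0.4751, 0.3833, 0.1669]
tool_rot: [180.0, -0.0, 20.8]
force: [0.1, 0.3, -0.6]
grip_width: 0.0433
```

```bash
python3 lid.py; python3 to.py 0 0 0 0; python3 - <<'E'
from h import *
for n in('scene','top'):
    print(n,[(l,[(np.round(r['at'],1).tolist(),round(r['confidence'],2)) for r in pinpoint(n,l)[:2]]) for l in('knife','knife_tip','brush','bottle','blanks')])
c=cam('scene');cv2.imwrite('pics/endcrop.png',cv2.resize(c['frame'][240:360,290:430],None,fx=4.5,fy=4.5,interpolation=cv2.INTER_CUBIC))
E
```

```text
scene 558 z max 0.2956102932471473
  z 0.21 x [0.0362 0.0387 0.041 ] 85
  z 0.23 x [0.0421 0.0443 0.0464] 88
  z 0.25 x [0.0475 0.0499 0.052 ] 86
  z 0.27 x [0.0533 0.0553 0.0575] 94
  z 0.29 x [0.0543 0.0582 0.0606] 205
top 1614 z max 0.2930805532191242
  z 0.21 x [0.028  0.0304 0.0328] 273
  z 0.23 x [0.0332 0.0359 0.0386] 315
  z 0.25 x [0.0392 0.0415 0.0442] 317
  z 0.27 x [0.0447 0.047  0.0498] 334
  z 0.29 x [0.0499 0.053  0.0585] 375
t 16.57 [0.4747 0.3828 0.1654] [179.9573   0.0955  20.7593] w 0.0436 F [0.1326 0.7058 0.6106] T [-0.0188  0.0431  0.0124]
shift [-0.5795  0.1897  0.1654] len 0.6318197064414078 turn 0.36231741209519913
scene [('knife', [([364.9, 293.8], 0.7)]), ('knife_tip', [([350.7, 320.9], 0.59)]), ('brush', [([228.6, 170.7], 0.63)]), ('bottle', [([176.8, 203.2], 0.58)]), ('blanks', [([276.7, 314.3], 0.63)])]
top [('knife', [([128.4, 231.2], 0.83)]), ('knife_tip', []), ('brush', [([341.6, 226.8], 0.86)]), ('bottle', [([348.9, 158.8], 0.71)]), ('blanks', [([173.5, 151.7], 0.85), ([340.7, 228.0], 0.17)])]
```

View pics/endcrop.png

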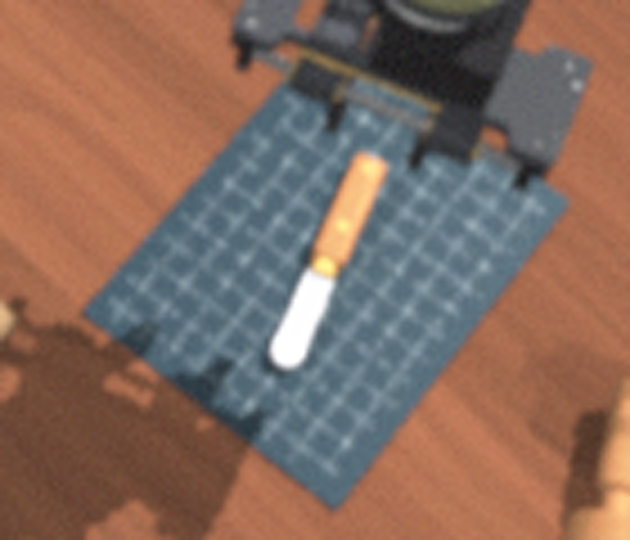

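View pics/top_lid.png

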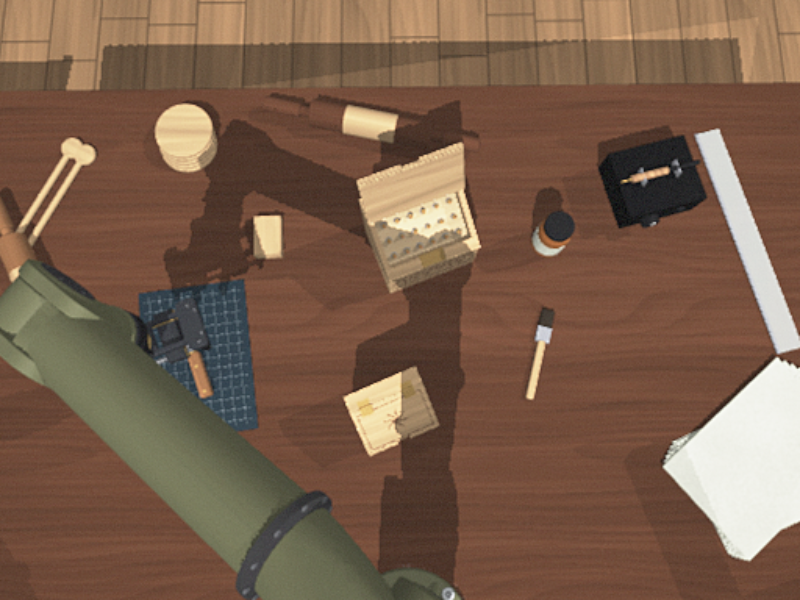

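The knife lies flat in the middle of the mat, at endcrop (330,260). The lid is open at top-view (415,180), and the bystanders haven't moved. Handing in.

```bash
python3 -c "
from cell import ticket
print(ticket.sign_off())"
```

```text
the job is handed in; nothing more can be done
None
```

The lid of the larger tip box stands open, the knife lies flat and released on the mat, and I handed the job in at about 17 s of the 53 s allowed. The sign-off reports no verdict.

- **What I did:** I gripped the knife at the front of its handle and slid the blade into the notch along its 30° slope. Lifting on the lid's arc then levered it up and back past upright. I set the knife down on the mat until about 6 N of contact showed, then let go and backed off.
- **Lid:** after the knife left, depth from both cameras showed it leaning about 15.7° past upright. That is about 2.37 rad, against the 2.15 needed. The reading was the same after the knife was placed.
- **Knife:** the scene camera shows it lying on the mat with its origin near the centre. I saw that it was flat but did not measure the angle.
- **Bystanders:** the brush, jar and blanks were found within about 2 px (roughly 5 mm) of where they started, against the 30 mm limit. The one exception is the brush in the scene camera: that first look gave no brush position to compare, though the spot it was later seen in had been labelled "knife".
- **Checks that disagreed:** some blade-tilt readings from depth came out between −18° and +15°. I put these down to background and edge pixels. The cleanest readings, with the blade clear of everything, gave −0.4° and 1.6°. The network's knife-origin readings also differed from my own fit by 5 to 10 mm, so I used the fit, and the grasp confirmed it.

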